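# Set lamp modules on their burn-in pads

## Robot

A 6-joint arm with a two-finger parallel gripper is mounted at the origin on the work surface. World frame = base frame: x ahead of the robot, y to its left, z up, the work surface at z = 0. Lengths are in m, angles in rad, forces in N, time in s.
With the tool pointing down it reaches from about 0.35 to 0.85 m from the base axis. Payload 8.1 kg.
Tool frame: the origin (TCP) lies at the centre of the arm's flange, where the gripper is bolted on; the fingertips stand 186 mm ahead of it and the grasp point (between the pads) lies 167 mm ahead of it; z points along the fingers, y is the line along which they close (so a half turn about z gives the same grasp; the last joint's range is limited). The gripper opens to 93 mm and grips with 3 to 60 N. Pads are 15 mm wide; open, the fingers measure 128 mm over their backs; the gripper's body (75 mm by 188 mm) begins 65 mm behind the grasp point.
Start: joints at [-1.384, 0.13, 1.488, -0, 1.523, -0.085], TCP at [0.161, -0.578, 0.405] pointing down, gripper open.
Joint ranges: [-2.96, 2.96], [-0.89, 2.26], [0.02, 2.5], [-1.34, 4.48], [0, 2.73], [-2.66, 2.66]. Speed limits (rad/s): [2.39, 2.39, 2.79, 3.14, 3.14, 3.14].

## Interface

Orientations are given as a rotation vector (axis times angle).
In Python, from plant import read_state, read_camera, camera_params, robot gives the robot as it stands.
- The arm moves only by the tool carry_out, never from a script. Its argument "targets" is a list of rows, each an object of numbers: "hand": the opening in per cent of the stroke, from 0 (shut) to 100 (fully open); "x", "y", "z": the shift along the tool's x, y, z in m; "ax", "ay", "az": the turn, a rotation vector about the tool's x, y, z in rad. In form: [{"hand": .., "x": .., "y": .., "z": .., "ax": .., "ay": .., "az": ..}, ...]. A call has 1 to 8 rows; each row is the pose to reach, as a shift and turn from the pose commanded when the call began, along the tool's axes at that moment; what a row does not reach only later rows make up. A row lasts 1/8 s, in which the tool goes at most 62.5 mm and 10.7 degrees, less where a joint would pass 70% of its speed; a pose out of reach is approached as far as the arm can. A call with a gripper value outside its range is refused whole. The fingers move at their own pace and stop on an object; "newtons" is the grip in N (left out, the last holds). Time passes only in rows, so rows that repeat a pose let the fingers close. It gives the time, the measured TCP pose, the force, the opening and the grip force at its end, in the units of the state.
- read_state(): the state, without advancing time (a new reading comes with each control period).
- read_camera(name): name is "scene" or "top"; returns (picture, depth): 400x640x3 uint8, blue, green, red; 400x640 float32, m along the optical axis (not along the pixel's ray), 0 where there is no reading.
- camera_params(name): a dict with "fx", "fy", "cx", "cy" (pixels), "position" and "rotation" of the camera in the world. Camera axes: x right, y up, looking along -z (the intrinsics and any distortion apply to the point x, -y, -z); pixel columns grow to the right and rows downward; lengths in m; the calibration is good to about 2 mm. A picture is of the moment at which its call begins. camera_params takes no time and is no camera call.
- robot.close_job(): hands the job in; it is judged then, once.
The state is a dict: "t": time; "q": joint angles; "dq": joint speeds; "joint_torque": joint torques, N m; "tool_pos": TCP position; "orientation": TCP orientation; "force": force on the tool from outside, world axes, zero at the start; "wrist_torque": the same for the moment, N m; "opening": finger opening in m; "gripper_force": force on a finger pad.
Only numpy, scipy, OpenCV 4.12 (cv2) and the standard library are available. Lean on these libraries where they do the work, as an engineer would, in place of code of your own. Each camera call takes 0.05 s, during which the arm holds its last target. There are 200 camera calls.

## Task

Get the four LED lamp modules ready for burn-in: put each one, blue face up, on the black rubber pad that has its own shape and size, flat, centred on the rubber and turned to line up with its outline (the round one may be turned any way). Set each down gently instead of dropping it, and do not knock over the cleaner bottle that stands among them.

Things in the scene. Friction and masses are not known exactly. Their poses are not given: they have to be found in the camera images.
- large_square_mid (a point): the large square module, 58 x 58 mm: die-cast aluminium lamp module with dark fin grooves round its sides and a blue film with yellow dots on its top, lying face up; 30 mm high. This point is its centre, 15 mm above its underside; z is up out of the blue face; x and y are square to its sides. 0.14 to 0.28 kg.
- small_square_mid (a point): the small square module, 40 x 40 mm: die-cast aluminium lamp module with dark fin grooves round its sides and a blue film with yellow dots on its top, lying face up; 30 mm high. This point is its centre, 15 mm above its underside; z is up out of the blue face; x and y are square to its sides. 0.08 to 0.16 kg.
- bar_mid (a point): the long narrow module, 100 mm along its x, 36 mm along its y: die-cast aluminium lamp module with dark fin grooves round its sides and a blue film with yellow dots on its top, lying face up; 30 mm high. This point is its centre, 15 mm above its underside; z is up out of the blue face. 0.12 to 0.26 kg.
- round_mid (a point): the round module, 54 mm in diameter: die-cast aluminium lamp module with dark fin grooves round its sides and a blue film with yellow dots on its top, lying face up; 30 mm high. This point is its centre, 15 mm above its underside; z is up out of the blue face. 0.10 to 0.21 kg.
- pad_large_square: burn-in pad of the large square module: a fixed grey plate 4 mm thick with a brass dot in each corner, and on it a black rubber pad 2 mm high, square, 64 x 64 mm (3 mm wider than the module all round); plate 86 x 86 mm. Origin: centre of the plate's underside, on the bench; the rubber's top is 6 mm above it, z up, x and y square to the sides of the rubber.
- pad_small_square: burn-in pad of the small square module: a fixed grey plate 4 mm thick with a brass dot in each corner, and on it a black rubber pad 2 mm high, square, 46 x 46 mm; plate 86 x 86 mm. Origin: centre of the plate's underside, on the bench; the rubber's top is 6 mm above it, z up, x and y square to the sides of the rubber.
- pad_bar: burn-in pad of the long module: a fixed grey plate 4 mm thick with a brass dot in each corner, and on it a black rubber pad 2 mm high, 106 mm along its x and 42 mm along its y; plate 118 x 62 mm. Origin: centre of the plate's underside, on the bench; the rubber's top is 6 mm above it, z up.
- pad_round: burn-in pad of the round module: a fixed grey plate 4 mm thick with a brass dot in each corner, and on it a black rubber pad 2 mm high, a disc 60 mm in diameter; plate 86 x 86 mm. Origin: centre of the plate's underside, on the bench; the rubber's top is 6 mm above it, z up.
- cleaner: a small closed white plastic bottle of cleaner with a grey cap, 38 mm in diameter and 105 mm tall, loose, standing among the modules and pads; not part of the job. Origin: centre of its underside, z up along its axis. (Also among them, not listed: a pale blue-green tape roll 64 mm in diameter, 40 mm tall.)

How it is judged:
By the outcome, as a careful person would: the job done as asked, in the order asked, and still so for the second after the job is handed in, with the robot touching nothing.
It also fails if it takes over 101 s, if anything falls off the work surface, if the arm or the gripper's body presses on something with over 40 N, if the wrist force passes 120 N, or if a joint passes its speed limit or range.

## Working session

There is one attempt and no reset: what is moved stays moved. The work goes in short steps, Python scripts to look and compute and a tool call to move; the robot and the scene stay as the last step left them, time stands still between calls to the robot, and variables do not carry over. Pictures are saved under pics/ and viewed, at most 14 in all, crops included, and the job is handed in when it is done.

Besides the shell and the picture viewer there is one more tool, called after "Emit:" in YAML: its name, and indented under it one key for each argument. carry_out: Moves the arm, as the interface text tells. Its arguments: {"type":"object","properties":{"targets":{"type":"array","items":{"type":"object","properties":{"hand":{"type":"number"},"x":{"type":"number"},"y":{"type":"number"},"z":{"type":"number"},"ax":{"type":"number"},"ay":{"type":"number"},"az":{"type":"number"}}}},"newtons":{"type":"number"}},"required":["targets"]}

```bash
mkdir -p pics; ls
python3 - <<'E'
from plant import *
import cv2
s=read_state();print({k:s[k] for k in('t','tool_pos','orientation','opening')})
for n in('scene','top'):
    p,d=read_camera(n);cv2.imwrite(f'pics/{n}0.png',p);print(n,camera_params(n))
E
```

```text
pics
{'t': 0.0, 'tool_pos': array([ 0.16103639, -0.57775305,  0.40370937]), 'orientation': array([-3.11085070e+00, -4.25298224e-01,  1.59985952e-04]), 'opening': 0.0928238130945277}
scene {'fx': 376.7489601957869, 'fy': 376.7489601957869, 'cx': 317.6884553438398, 'cy': 194.9117518874784, 'position': array([1.03399323, 0.39183896, 0.52814465]), 'rotation': array([0.50000636, 1.03956362, 2.04257548])}
top {'fx': 513.6963618352721, 'fy': 513.6963618352721, 'cx': 321.48238614558846, 'cy': 200.11991651704423, 'position': array([0.48291747, 0.01698933, 1.08416189]), 'rotation': array([ 0.01466204, -0.05838284, -1.59013783])}
```

View pics/top0.png

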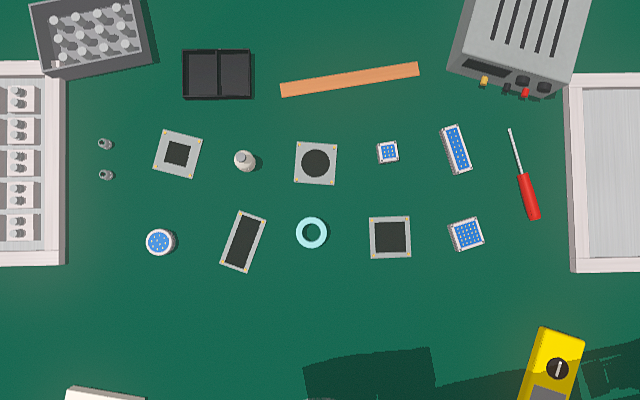

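View pics/scene0.png

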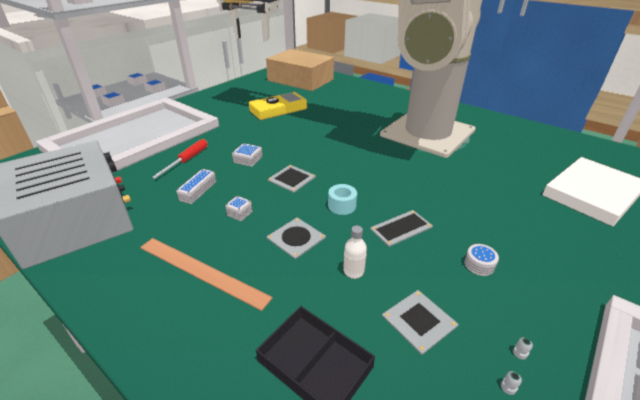

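The top view shows the modules as follows: round (160,242), small square (388,152), bar (456,149), large square (466,234). The pads are small (177,154), round (315,163), bar (243,241) and large (390,237). The bottle is at (245,160) and the tape roll at (311,233).

```bash
cat > h.py <<'E'
import numpy as np,cv2
from plant import *
from scipy.spatial.transform import Rotation as R
from scipy.optimize import least_squares
def proj(P,c):
    q=(np.asarray(P)-c['position'])@R.from_rotvec(c['rotation']).as_matrix()
    return np.stack([c['cx']+c['fx']*q[...,0]/-q[...,2],c['cy']+c['fy']*q[...,1]/q[...,2]],-1)
def unproj(u,v,z,c):
    d=R.from_rotvec(c['rotation']).as_matrix()@[(u-c['cx'])/c['fx'],-(v-c['cy'])/c['fy'],-1]
    return c['position']+d*(z-c['position'][2])/d[2]
def patch(img,c,x,y,z,h=.06,s=.0005):
    g=np.arange(-h,h+s/2,s);X,Y=np.meshgrid(x+g,y+g,indexing='ij')
    m=proj(np.stack([X,Y,X*0+z],-1),c).astype(np.float32)
    return X,Y,cv2.remap(img,m[...,0],m[...,1],cv2.INTER_CUBIC).astype(float)
def fit(img,c,x,y,z,w,l,kind,th0,rnd=False,h=None):
    # w: along x, l: along y (initial full sizes); returns x,y,theta,w,l,rms
    h=h or max(w,l)*.5+.009
    X,Y,p=patch(img,c,x,y,z,h)
    if kind=='blue':
        f=np.clip(p[...,0]-p[...,2],0,120); f=cv2.morphologyEx(f,cv2.MORPH_CLOSE,np.ones((13,13)))
    else: f=-p.mean(-1)
    sg=lambda t:1/(1+np.exp(-np.clip(t/.0008,-50,50)))
    def mod(q):
        dx,dy=X-q[0],Y-q[1];co,si=np.cos(q[2]),np.sin(q[2]);a,b=co*dx+si*dy,-si*dx+co*dy
        if rnd:return sg(q[3]/2-np.hypot(a,b))
        return sg(q[3]/2-abs(a))*sg(q[4]/2-abs(b))
    if kind=='blue': wt=np.ones_like(X)
    else: # stay on plate: window follows initial guess
        dx,dy=X-x,Y-y;co,si=np.cos(th0),np.sin(th0);wt=((abs(co*dx+si*dy)<w/2+.006)&(abs(-si*dx+co*dy)<l/2+.006))*1.
    def res(q):
        m=mod(q);A=np.stack([m[wt>0],np.ones(int(wt.sum()))],1);k=np.linalg.lstsq(A,f[wt>0],rcond=None)[0];return A@k-f[wt>0]
    best=None
    for t in ([th0] if rnd else [th0-.12,th0,th0+.12]):
        r=least_squares(res,[x,y,t,w,l],x_scale=[.001,.001,.02,.001,.001],diff_step=1e-4)
        if best is None or r.cost<best.cost:best=r
    return np.r_[best.x,np.sqrt(2*best.cost/wt.sum())/np.ptp(f)]
E
python3 - <<'E'
from h import *
c=camera_params('top');p,d=read_camera('top')
L=[('large',466,234,.036,.054,.054,'blue',0,0),('small',388,152,.036,.036,.036,'blue',0,0),('bar',456,149,.036,.096,.032,'blue',0,0),('round',160,242,.036,.05,.05,'blue',0,1),
('Plarge',390,237,.006,.064,.064,'k',0,0),('Psmall',177,154,.006,.046,.046,'k',0,0),('Pbar',243,241,.006,.106,.042,'k',0,0),('Pround',315,163,.006,.06,.06,'k',0,1)]
for n,u,v,z,w,l,k,t,r in L:
    if k=='blue': z=.030
    P=unproj(u,v,z,c)
    # initial angle from long/any edge by minAreaRect
    X,Y,q=patch(p,c,P[0],P[1],z,.07 if 'bar' in n else .05)
    f=((q[...,0]-q[...,2]>50) if k=='blue' else (q.mean(-1)<75)).astype(np.uint8)
    f=cv2.morphologyEx(f,cv2.MORPH_CLOSE,np.ones((13,13)))
    cs=max(cv2.findContours(f,0,2)[0],key=cv2.contourArea);pts=cs[:,0].astype(float)
    xy=np.stack([X[cs[:,0,1],cs[:,0,0]],Y[cs[:,0,1],cs[:,0,0]]],1)
    b=cv2.minAreaRect((xy*1e3).astype(np.float32))
    (bx,by),(bw,bl),ba=b
    if 'bar' in n and bw<bl: ba+=90
    if 'bar' not in n: ba=(ba+45)%90-45
    if k=='blue' and 'bar' not in n and not r: w=l=(bw+bl)/2e3
    o=fit(p,c,bx/1e3,by/1e3,z,w,l,k,np.radians(ba),r)
    print(n,np.round(b[0],1),np.round(b[1],1),round(ba,1),'->',np.round(o[:2]*1e3,1),np.degrees(o[2]).round(2),np.round(o[3:5]*1e3,1),o[5].round(3),d[v,u])
for n,u,v,z in(('bottle top',242,160,.105),('tape',311,233,.04)):print(n,unproj(u,v,z,c))
E
```

```text
large [ 455.8 -309.8] [100. 100.] 0.0 -> [ 456.4 -313.4] 17.08 [44.1 45.1] 0.119 1.0622015
small [ 624.4 -152.6] [100.   91.5] 0.0 -> [ 596.3 -156.3] 21.14 [ 93.1 133.2] 0.167 1.0619469
bar [ 632.6 -294.8] [140. 140.] 90.0 -> [ 634.1 -297.8] 16.75 [86.4 23.4] 0.142 1.0699136
round [452.7 316.8] [100. 100.] 0.0 -> [453.1 321.1] -2233.08 [40.7 50. ] 0.167 1.0428654
Plarge [ 452.3 -156. ] [100. 100.] 0.0 -> [ 452.9 -155.5] 0.75 [64.  64.6] 0.054 1.0810732
Psmall [636.2 287.1] [46.5 45.2] -15.6 -> [636.3 287.2] -15.36 [45.8 47.1] 0.06 1.0748954
Pbar [450.5 152. ] [140. 140.] 90.0 -> [449.9 153.3] 68.77 [65.  90.6] 0.206 1.0682216
Pround [611.3  -1.4] [100. 100.] 0.0 -> [611.7  -1.5] -707.17 [59.9 60. ] 0.05 1.0835608
bottle top [0.60760995 0.13943618 0.105     ]
tape [0.46475361 0.01012784 0.04      ]
```

```bash
sed -i "s/p\[...,0\]-p\[...,2\],0,120/p[...,0]-p[...,1],0,80/; s/f=-p.mean(-1)/f=-p.max(-1)/" h.py
cat > meas.py <<'E'
from h import *
L=dict(large=(466,234,.030,.045,.045,'blue',0),small=(388,152,.030,.03,.03,'blue',0),bar=(456,149,.030,.086,.023,'blue',0),round=(160,242,.030,.042,.042,'blue',1),
Plarge=(390,237,.006,.064,.064,'k',0),Psmall=(177,154,.006,.046,.046,'k',0),Pbar=(243,241,.006,.106,.042,'k',0),Pround=(315,163,.006,.06,.06,'k',1))
def measure(n,p,c,xy=None,z=None):
    u,v,z0,w,l,k,r=L[n];z=z or z0
    P=unproj(u,v,z,c) if xy is None else xy
    X,Y,q=patch(p,c,P[0],P[1],z,.065 if 'bar' in n else .045)
    f=((q[...,0]-q[...,1]>35) if k=='blue' else (q.max(-1)<75)).astype(np.uint8)
    f=cv2.morphologyEx(f,cv2.MORPH_CLOSE,np.ones((9,9)))
    cs=max(cv2.findContours(f,0,2)[0],key=cv2.contourArea)[:,0]
    xy=np.stack([X[cs[:,1],cs[:,0]],Y[cs[:,1],cs[:,0]]],1)
    b=cv2.minAreaRect((xy*1e3).astype(np.float32));(bx,by),(bw,bl),ba=b
    if 'bar' in n: ba=(ba+90 if bw<bl else ba); ba=(ba+90)%180-90
    else: ba=(ba+45)%90-45
    if k=='blue' and 'bar' not in n: w=l=(bw+bl)/2e3
    o=fit(p,c,bx/1e3,by/1e3,z,w,l,k,np.radians(ba),r)
    print(n,'rect',np.round(b[0],1),np.round(b[1],1),round(ba,1),'-> fit',np.round(o[:2]*1e3,1),np.degrees(o[2]).round(2),np.round(o[3:5]*1e3,1),o[5].round(3))
    return o
E
python3 - <<'E'
from meas import *
for cam in('top','scene'):
    c=camera_params(cam);p,d=read_camera(cam)
    for n in L:
        try:
            ct=camera_params('top');xy=unproj(*L[n][:3],ct)
            measure(n,p,c,xy)
        except Exception as e:print(n,e)
E
```

```text
large rect [ 456.7 -313.1] [46.5 46.4] 17.0 -> fit [ 456.4 -313.1] 17.05 [45.5 45.9] 0.055
small rect [ 630.6 -152.7] [28.2 28.5] 7.9 -> fit [ 630.6 -152.7] 8.16 [27.5 27.9] 0.056
bar rect [ 633.9 -297.5] [88.4 24.8] 16.7 -> fit [ 634.  -297.5] 16.77 [87.7 24. ] 0.039
round rect [453.1 320.6] [41.5 41.2] -31.0 -> fit [453.1 320.7] -3232.55 [41.4 41.3] 0.047
Plarge rect [ 452.8 -155.7] [63.5 62. ] 0.0 -> fit [ 452.9 -155.5] 0.76 [64.1 64.7] 0.047
Psmall rect [636.2 287.2] [46.2 45.2] -15.6 -> fit [636.3 287.2] -15.36 [45.8 47.1] 0.059
Pbar rect [449.9 153.1] [ 41.8 104.5] -21.0 -> fit [449.8 153.2] -21.24 [105.8  42.5] 0.055
Pround rect [611.5  -1.4] [59.  56.5] 0.0 -> fit [611.7  -1.5] -707.45 [60. 60.] 0.042
large rect [ 454.8 -315.2] [48.7 47.7] 17.0 -> fit [ 454.8 -314.8] 17.72 [46.9 46.2] 0.086
small rect [ 629.4 -154.4] [28.7 29.2] 8.1 -> fit [ 629.5 -154.3] 8.23 [27.9 28.1] 0.059
bar rect [ 632.3 -299.8] [90.  25.9] 17.2 -> fit [ 632.6 -299.3] 17.03 [88.3 23.9] 0.048
round rect [452.6 319.6] [41.1 42. ] -26.6 -> fit [452.8 319.4] -1943.82 [41.5 41.6] 0.031
Plarge rect [ 454.  -154.8] [58.6 59.4] 1.2 -> fit [ 453.7 -155.1] 0.97 [63.2 63.4] 0.051
Psmall rect [637.5 286.7] [43.8 43.9] -15.7 -> fit [637.2 286.7] -15.83 [46.3 46. ] 0.026
Pbar rect [451.4 153.3] [ 38.5 101.9] -21.3 -> fit [451.1 153.2] -21.43 [105.5  41.6] 0.043
Pround rect [612.5  -1.2] [54.8 54.7] 36.0 -> fit [612.4  -1.7] 417918.22 [59.5 60. ] 0.03
```

```bash
cat > go.py <<'E'
import sys;from h import *
def Rd(psi): return R.from_rotvec([0,0,np.radians(psi)])*R.from_rotvec([np.pi,0,0])
def delta(x,y,z,psi,s=None):
    s=s or read_state();R0=R.from_rotvec(s['orientation'])
    return np.r_[R0.inv().apply(np.array([x,y,z])-s['tool_pos']),(R0.inv()*Rd(psi)).as_rotvec()]
if __name__=='__main__':
    s=read_state();r=R.from_rotvec(s['orientation']).as_matrix()
    print('t',round(s['t'],2),'pos',s['tool_pos'].round(4),'psi',np.degrees(np.arctan2(r[1,0],r[0,0])).round(2),'F',s['force'].round(1),'open',round(s['opening'],4),'q6',s['q'][5].round(2),'dq',abs(s['dq']).max().round(3))
    for a in sys.argv[1:]: print(a,delta(*map(float,a.split(','))).round(4))
E
python3 go.py .4564,-.3131,.26,17.05
```

```text
t 0.25 pos [ 0.1611 -0.5779  0.4042] psi 15.57 F [ 0.8 -0.4  0.4] open 0.0931 q6 -0.09 dq 0.004
.4564,-.3131,.26,17.05 [ 3.555e-01 -1.756e-01  1.444e-01 -9.000e-04 -1.000e-04 -2.580e-02]
```

Emit:
carry_out:
  newtons: 25
  targets:
    - {"hand": 90, "x": 0.3555, "y": -0.1756, "z": 0.1444, "ax": -0.0009, "ay": 0, "az": -0.0258}
    - {"hand": 90, "x": 0.3555, "y": -0.1756, "z": 0.1444, "ax": -0.0009, "ay": 0, "az": -0.0258}
    - {"hand": 90, "x": 0.3555, "y": -0.1756, "z": 0.1444, "ax": -0.0009, "ay": 0, "az": -0.0258}
    - {"hand": 90, "x": 0.3555, "y": -0.1756, "z": 0.1444, "ax": -0.0009, "ay": 0, "az": -0.0258}
    - {"hand": 90, "x": 0.3555, "y": -0.1756, "z": 0.1444, "ax": -0.0009, "ay": 0, "az": -0.0258}
    - {"hand": 90, "x": 0.3555, "y": -0.1756, "z": 0.1444, "ax": -0.0009, "ay": 0, "az": -0.0258}
    - {"hand": 90, "x": 0.3555, "y": -0.1756, "z": 0.1444, "ax": -0.0009, "ay": 0, "az": -0.0258}
    - {"hand": 90, "x": 0.3555, "y": -0.1756, "z": 0.1444, "ax": -0.0009, "ay": 0, "az": -0.0258}

```text
t: 1.25
tool_pos: [0.4576, -0.3107, 0.2585]
orientation: [-3.104, -0.472, 0.002]
force: [-0.2, -0.3, 0.7]
opening: 0.0836
gripper_force: 0.0
```

```bash
python3 go.py .4564,-.3131,.191,17.05
python3 - <<'E'
from h import *
p,d=read_camera('scene');c=camera_params('scene');q=proj([.4564,-.3131,.04],c).astype(int);print(q)
s=read_state();print(s['t'],s['tool_pos'])
a=p[max(q[1]-60,0):q[1]+40,q[0]-70:q[0]+70];cv2.imwrite('pics/s1.png',cv2.resize(a,None,fx=5,fy=5,interpolation=2))
E
```

```text
t 1.25 pos [ 0.4576 -0.3107  0.2585] psi 17.29 F [-0.2 -0.3  0.7] open 0.0836 q6 0.58 dq 0.06
.4564,-.3131,.191,17.05 [-0.0018  0.0021  0.0675 -0.0021  0.0012  0.0041]
[246 146]
1.3 [ 0.45688157 -0.31215401  0.25947121]
```

View pics/s1.png

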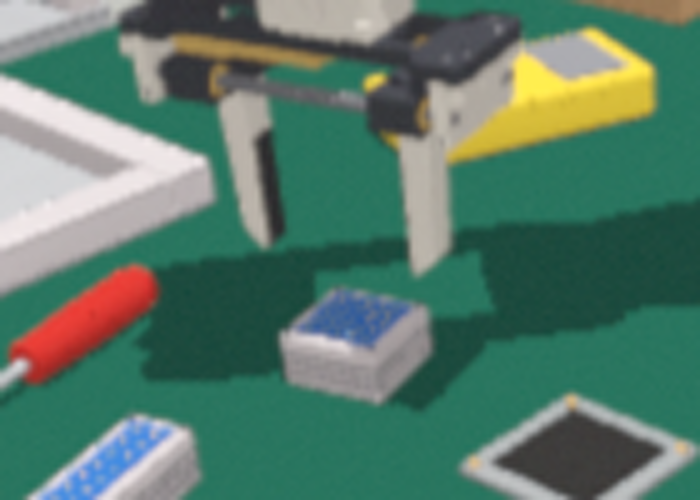

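The open fingers straddle the large module (crop (355,340)), and the way down is clear.

Emit:
carry_out:
  targets:
    - {"hand": 90, "z": 0.04}
    - {"hand": 90, "z": 0.06}
    - {"hand": 90, "z": 0.068}
    - {"hand": 90, "z": 0.068}
    - {"hand": 20, "z": 0.068}
    - {"hand": 20, "z": 0.068}
    - {"hand": 20, "z": 0.068}
    - {"hand": 20, "z": 0.068}

```text
schema error: expected keys hand, x, y, z, ax, ay, az
```

```bash
python3 go.py .4564,-.3131,.191,17.05 .4529,-.1555,.25,.8
```

```text
t 1.3 pos [ 0.4569 -0.3122  0.2595] psi 17.22 F [-0.6  0.   0.4] open 0.084 q6 0.58 dq 0.045
.4564,-.3131,.191,17.05 [-0.0007  0.0008  0.0685 -0.0005  0.0012  0.003 ]
.4529,-.1555,.25,.8 [ 0.0426 -0.1508  0.0095 -0.0003  0.0012  0.2866]
```

Emit:
carry_out:
  targets:
    - {"hand": 90, "x": 0, "y": 0, "z": 0.04, "ax": 0, "ay": 0, "az": 0}
    - {"hand": 90, "x": 0, "y": 0, "z": 0.06, "ax": 0, "ay": 0, "az": 0}
    - {"hand": 90, "x": 0, "y": 0, "z": 0.068, "ax": 0, "ay": 0, "az": 0}
    - {"hand": 90, "x": 0, "y": 0, "z": 0.068, "ax": 0, "ay": 0, "az": 0}
    - {"hand": 20, "x": 0, "y": 0, "z": 0.068, "ax": 0, "ay": 0, "az": 0}
    - {"hand": 20, "x": 0, "y": 0, "z": 0.068, "ax": 0, "ay": 0, "az": 0}
    - {"hand": 20, "x": 0, "y": 0, "z": 0.068, "ax": 0, "ay": 0, "az": 0}
    - {"hand": 20, "x": 0, "y": 0, "z": 0.068, "ax": 0, "ay": 0, "az": 0}

```text
t: 2.3
tool_pos: [0.4567, -0.3136, 0.193]
orientation: [3.105, 0.466, 0.001]
force: [-0.2, 0.3, 4.0]
opening: 0.0578
gripper_force: 25.0
```

```bash
python3 go.py .4564,-.3131,.191,17.05 .4529,-.1555,.25,.8
```

```text
t 2.3 pos [ 0.4567 -0.3136  0.193 ] psi 17.06 F [-0.2  0.3  4. ] open 0.0578 q6 0.58 dq 0.001
.4564,-.3131,.191,17.05 [-0.0001 -0.0006  0.002   0.0018 -0.0005  0.0001]
.4529,-.1555,.25,.8 [ 0.0428 -0.1522 -0.0572  0.0017 -0.0008  0.2837]
```

Emit:
carry_out:
  targets:
    - {"hand": 20, "x": 0, "y": 0, "z": -0.05, "ax": 0, "ay": 0, "az": 0}
    - {"hand": 20, "x": 0.0428, "y": -0.1522, "z": -0.0572, "ax": 0.0017, "ay": -0.0008, "az": 0.2837}
    - {"hand": 20, "x": 0.0428, "y": -0.1522, "z": -0.0572, "ax": 0.0017, "ay": -0.0008, "az": 0.2837}
    - {"hand": 20, "x": 0.0428, "y": -0.1522, "z": -0.0572, "ax": 0.0017, "ay": -0.0008, "az": 0.2837}
    - {"hand": 20, "x": 0.0428, "y": -0.1522, "z": -0.0572, "ax": 0.0017, "ay": -0.0008, "az": 0.2837}
    - {"hand": 20, "x": 0.0428, "y": -0.1522, "z": -0.0572, "ax": 0.0017, "ay": -0.0008, "az": 0.2837}
    - {"hand": 20, "x": 0.0428, "y": -0.1522, "z": -0.0572, "ax": 0.0017, "ay": -0.0008, "az": 0.2837}
    - {"hand": 20, "x": 0.0428, "y": -0.1522, "z": -0.0572, "ax": 0.0017, "ay": -0.0008, "az": 0.2837}

```text
t: 3.3
tool_pos: [0.4526, -0.1562, 0.2493]
orientation: [-3.141, -0.02, 0.002]
force: [0.7, 0.2, -1.6]
opening: 0.0581
gripper_force: 25.0
```

```bash
python3 go.py .4529,-.1555,.199,.8
```

```text
t 3.3 pos [ 0.4526 -0.1562  0.2493] psi 0.72 F [ 0.7  0.2 -1.6] open 0.0581 q6 1.12 dq 0.005
.4529,-.1555,.199,.8 [ 0.0003 -0.0007  0.0503 -0.0007  0.0011 -0.0014]
```

Emit:
carry_out:
  targets:
    - {"hand": 20, "x": 0.0003, "y": -0.0005, "z": 0.025, "ax": 0, "ay": 0, "az": 0}
    - {"hand": 20, "x": 0.0003, "y": -0.0005, "z": 0.04, "ax": 0, "ay": 0, "az": 0}
    - {"hand": 20, "x": 0.0003, "y": -0.0005, "z": 0.046, "ax": 0, "ay": 0, "az": 0}
    - {"hand": 20, "x": 0.0003, "y": -0.0005, "z": 0.048, "ax": 0, "ay": 0, "az": 0}
    - {"hand": 20, "x": 0.0003, "y": -0.0005, "z": 0.049, "ax": 0, "ay": 0, "az": 0}
    - {"hand": 20, "x": 0.0003, "y": -0.0005, "z": 0.0495, "ax": 0, "ay": 0, "az": 0}
    - {"hand": 20, "x": 0.0003, "y": -0.0005, "z": 0.05, "ax": 0, "ay": 0, "az": 0}
    - {"hand": 20, "x": 0.0003, "y": -0.0005, "z": 0.05, "ax": 0, "ay": 0, "az": 0}

```text
t: 4.3
tool_pos: [0.453, -0.1548, 0.1996]
orientation: [-3.141, -0.022, 0.001]
force: [0.5, -0.5, -1.7]
opening: 0.0577
gripper_force: 25.0
```

```bash
python3 go.py .4529,-.1555,.199,.8
```

```text
t 4.3 pos [ 0.453  -0.1548  0.1996] psi 0.8 F [ 0.5 -0.5 -1.7] open 0.0577 q6 1.12 dq 0.002
.4529,-.1555,.199,.8 [-0.0001  0.0007  0.0006 -0.0005  0.0005  0.    ]
```

Emit:
carry_out:
  targets:
    - {"hand": 20, "x": 0, "y": 0.0003, "z": 0.0003, "ax": 0, "ay": 0, "az": 0}
    - {"hand": 20, "x": 0, "y": 0.0003, "z": 0.0006, "ax": 0, "ay": 0, "az": 0}
    - {"hand": 20, "x": 0, "y": 0.0003, "z": 0.0009, "ax": 0, "ay": 0, "az": 0}
    - {"hand": 20, "x": 0, "y": 0.0003, "z": 0.0012, "ax": 0, "ay": 0, "az": 0}

```text
t: 4.8
tool_pos: [0.4531, -0.1551, 0.199]
orientation: [-3.141, -0.022, 0.001]
force: [-5.7, 3.9, 12.7]
opening: 0.0576
gripper_force: 25.0
```

```bash
python3 go.py .4529,-.1555,.199,.8
```

```text
t 4.8 pos [ 0.4531 -0.1551  0.199 ] psi 0.8 F [-5.7  3.9 12.7] open 0.0576 q6 1.12 dq 0.002
.4529,-.1555,.199,.8 [-0.0002  0.0003 -0.     -0.0006  0.0008 -0.0001]
```

Emit:
carry_out:
  targets:
    - {"hand": 80, "x": 0, "y": 0, "z": -0.0005, "ax": 0, "ay": 0, "az": 0}
    - {"hand": 80, "x": 0, "y": 0, "z": -0.0005, "ax": 0, "ay": 0, "az": 0}
    - {"hand": 80, "x": 0, "y": 0, "z": -0.0005, "ax": 0, "ay": 0, "az": 0}
    - {"hand": 80, "x": 0, "y": 0, "z": -0.03, "ax": 0, "ay": 0, "az": 0}
    - {"hand": 80, "x": 0, "y": 0, "z": -0.07, "ax": 0, "ay": 0, "az": 0}
    - {"hand": 80, "x": 0.05, "y": 0, "z": -0.07, "ax": 0, "ay": 0, "az": -0.1}
    - {"hand": 80, "x": 0.11, "y": 0, "z": -0.07, "ax": 0, "ay": 0, "az": -0.13}
    - {"hand": 80, "x": 0.17, "y": 0, "z": -0.07, "ax": 0, "ay": 0, "az": -0.13}

```text
t: 5.8
tool_pos: [0.6248, -0.1528, 0.2684]
orientation: [-3.133, -0.226, -0.0]
force: [-0.6, -1.1, -0.2]
opening: 0.0745
gripper_force: 0.0
```

```bash
python3 - <<'E'
from meas import *
for cam in('top','scene'):
    c=camera_params(cam);p,d=read_camera(cam)
    cv2.imwrite(f'pics/{cam}2.png',p)
    measure('large',p,c,(.4529,-.1555),.036)
E
python3 go.py .6306,-.1527,.192,8.2
```

```text
large rect [ 470.9 -164.5] [24.  8.] 0.0 -> fit [ 472.3 -165.2] -9.99 [ 5.1 23.7] 0.098
large rect [ 450.4 -155. ] [46. 48.] 0.0 -> fit [ 451.3 -155.1] 0.94 [47.4 46.4] 0.07
t 5.9 pos [ 0.6267 -0.1523  0.265 ] psi 8.32 F [-0.9  0.   0.3] open 0.0743 q6 1.11 dq 0.131
.6306,-.1527,.192,8.2 [ 0.0039  0.0012  0.0729 -0.0022  0.0019  0.0021]
```

Emit:
carry_out:
  targets:
    - {"hand": 75, "x": 0.0039, "y": 0.0008, "z": 0.03, "ax": -0.001, "ay": 0.001, "az": 0.002}
    - {"hand": 75, "x": 0.0035, "y": 0.0008, "z": 0.055, "ax": -0.001, "ay": 0.001, "az": 0.002}
    - {"hand": 75, "x": 0.0035, "y": 0.0008, "z": 0.068, "ax": -0.001, "ay": 0.001, "az": 0.002}
    - {"hand": 75, "x": 0.0035, "y": 0.0008, "z": 0.07, "ax": -0.001, "ay": 0.001, "az": 0.002}

```text
t: 6.4
tool_pos: [0.6258, -0.1529, 0.1972]
orientation: [-3.133, -0.222, 0.002]
force: [0.1, 0.2, -0.4]
opening: 0.0695
gripper_force: 0.0
```

```bash
python3 go.py .6306,-.1527,.192,8.2
```

```text
t 6.4 pos [ 0.6258 -0.1529  0.1972] psi 8.12 F [ 0.1  0.2 -0.4] open 0.0695 q6 1.11 dq 0.019
.6306,-.1527,.192,8.2 [ 0.0048  0.0004  0.0052 -0.0006  0.0013 -0.0014]
```

Emit:
carry_out:
  targets:
    - {"hand": 75, "x": 0.0048, "y": 0.0004, "z": 0.0045, "ax": 0, "ay": 0, "az": -0.001}
    - {"hand": 75, "x": 0.0048, "y": 0.0004, "z": 0.0045, "ax": 0, "ay": 0, "az": -0.001}
    - {"hand": 75, "x": 0.0048, "y": 0.0004, "z": 0.0045, "ax": 0, "ay": 0, "az": -0.001}
    - {"hand": 10, "x": 0.0048, "y": 0.0004, "z": 0.0045, "ax": 0, "ay": 0, "az": -0.001}
    - {"hand": 10, "x": 0.0048, "y": 0.0004, "z": 0.0045, "ax": 0, "ay": 0, "az": -0.001}
    - {"hand": 10, "x": 0.0048, "y": 0.0004, "z": 0.0045, "ax": 0, "ay": 0, "az": -0.001}
    - {"hand": 10, "x": 0.0048, "y": 0.0004, "z": 0.0045, "ax": 0, "ay": 0, "az": -0.001}
    - {"hand": 10, "x": 0.0048, "y": 0.0004, "z": 0.0045, "ax": 0, "ay": 0, "az": -0.001}

```text
t: 7.4
tool_pos: [0.6313, -0.1528, 0.1936]
orientation: [3.133, 0.224, 0.001]
force: [0.7, -0.5, 0.5]
opening: 0.0401
gripper_force: 25.0
```

```bash
python3 go.py .6306,-.1527,.34,8.2 .6363,.2872,.34,-15.4
```

```text
t 7.4 pos [ 0.6313 -0.1528  0.1936] psi 8.19 F [ 0.7 -0.5  0.5] open 0.0401 q6 1.11 dq 0.001
.6306,-.1527,.34,8.2 [-7.000e-04 -1.000e-04 -1.464e-01  2.000e-04 -3.000e-04 -2.000e-04]
.6363,.2872,.34,-15.4 [ 6.760e-02 -4.347e-01 -1.465e-01  1.000e-04 -4.000e-04  4.117e-01]
```

Emit:
carry_out:
  targets:
    - {"hand": 10, "x": 0, "y": 0, "z": -0.05, "ax": 0, "ay": 0, "az": 0}
    - {"hand": 10, "x": 0, "y": 0, "z": -0.11, "ax": 0, "ay": 0, "az": 0}
    - {"hand": 10, "x": 0, "y": -0.02, "z": -0.1465, "ax": 0, "ay": 0, "az": 0.05}
    - {"hand": 10, "x": 0.015, "y": -0.08, "z": -0.1465, "ax": 0, "ay": 0, "az": 0.1}
    - {"hand": 10, "x": 0.025, "y": -0.14, "z": -0.1465, "ax": 0, "ay": 0, "az": 0.2}
    - {"hand": 10, "x": 0.035, "y": -0.2, "z": -0.1465, "ax": 0, "ay": 0, "az": 0.3}
    - {"hand": 10, "x": 0.045, "y": -0.26, "z": -0.1465, "ax": 0, "ay": 0, "az": 0.4}
    - {"hand": 10, "x": 0.05, "y": -0.32, "z": -0.1465, "ax": 0, "ay": 0, "az": 0.4117}

```text
t: 8.4
tool_pos: [0.6349, 0.1731, 0.3397]
orientation: [3.113, -0.424, 0.0]
force: [0.7, -0.6, -1.9]
opening: 0.0396
gripper_force: 25.0
```

```bash
python3 go.py .6363,.2872,.34,-15.4
python3 - <<'E'
from meas import *
c=camera_params('top');p,d=read_camera('top')
measure('large',p,c,(.4529,-.1555),.036)
E
```

```text
t 8.4 pos [0.6349 0.1731 0.3397] psi -15.51 F [ 0.7 -0.6 -1.9] open 0.0396 q6 2.03 dq 0.788
.6363,.2872,.34,-15.4 [-2.910e-02 -1.103e-01 -3.000e-04  1.000e-04 -1.000e-04 -1.800e-03]
large rect [ 452.4 -154. ] [46.2 46.6] 1.1 -> fit [ 452.4 -153.8] 0.62 [45.4 45.9] 0.049
```

Emit:
carry_out:
  targets:
    - {"hand": 10, "x": -0.015, "y": -0.055, "z": 0, "ax": 0, "ay": 0, "az": 0}
    - {"hand": 10, "x": -0.028, "y": -0.1, "z": 0.02, "ax": 0, "ay": 0, "az": 0}
    - {"hand": 10, "x": -0.028, "y": -0.105, "z": 0.06, "ax": 0, "ay": 0, "az": 0}
    - {"hand": 10, "x": -0.028, "y": -0.105, "z": 0.1, "ax": 0, "ay": 0, "az": 0}
    - {"hand": 10, "x": -0.028, "y": -0.105, "z": 0.12, "ax": 0, "ay": 0, "az": 0}
    - {"hand": 10, "x": -0.028, "y": -0.105, "z": 0.12, "ax": 0, "ay": 0, "az": 0}
    - {"hand": 10, "x": -0.028, "y": -0.105, "z": 0.12, "ax": 0, "ay": 0, "az": 0}

```text
t: 9.32
tool_pos: [0.6371, 0.2798, 0.2221]
orientation: [-3.112, 0.421, -0.004]
force: [0.9, -0.7, -0.1]
opening: 0.0394
gripper_force: 25.0
```

```bash
python3 go.py .6369,.2856,.1996,-15.4
```

```text
t 9.32 pos [0.6371 0.2798 0.2221] psi -15.43 F [ 0.9 -0.7 -0.1] open 0.0394 q6 2.18 dq 0.014
.6369,.2856,.1996,-15.4 [-0.0018 -0.0056  0.0225 -0.0016 -0.0027 -0.0005]
```

Emit:
carry_out:
  targets:
    - {"hand": 10, "x": -0.0018, "y": -0.0056, "z": 0.01, "ax": -0.0015, "ay": -0.002, "az": 0}
    - {"hand": 10, "x": -0.0018, "y": -0.0056, "z": 0.017, "ax": -0.0015, "ay": -0.002, "az": 0}
    - {"hand": 10, "x": -0.0018, "y": -0.0056, "z": 0.02, "ax": -0.0015, "ay": -0.002, "az": 0}
    - {"hand": 10, "x": -0.0018, "y": -0.0056, "z": 0.021, "ax": -0.0015, "ay": -0.002, "az": 0}
    - {"hand": 10, "x": -0.0018, "y": -0.0056, "z": 0.0215, "ax": -0.0015, "ay": -0.002, "az": 0}
    - {"hand": 10, "x": -0.0018, "y": -0.0056, "z": 0.022, "ax": -0.0015, "ay": -0.002, "az": 0}

```text
t: 10.07
tool_pos: [0.6361, 0.2858, 0.1996]
orientation: [3.112, -0.421, -0.002]
force: [-6.6, -1.0, 10.5]
opening: 0.0398
gripper_force: 25.0
```

```bash
python3 go.py .6369,.2856,.1996,-15.4
```

```text
t 10.07 pos [0.6361 0.2858 0.1996] psi -15.39 F [-6.6 -1.  10.5] open 0.0398 q6 2.19 dq 0.002
.6369,.2856,.1996,-15.4 [ 0.0008 -0.     -0.      0.0011  0.0011  0.0001]
```

Emit:
carry_out:
  targets:
    - {"hand": 62, "x": 0, "y": 0, "z": -0.0005, "ax": 0, "ay": 0, "az": 0}
    - {"hand": 62, "x": 0, "y": 0, "z": -0.0005, "ax": 0, "ay": 0, "az": 0}
    - {"hand": 62, "x": 0, "y": 0, "z": -0.0005, "ax": 0, "ay": 0, "az": 0}
    - {"hand": 62, "x": 0, "y": 0, "z": -0.0005, "ax": 0, "ay": 0, "az": 0}
    - {"hand": 62, "x": 0, "y": 0, "z": -0.03, "ax": 0, "ay": 0, "az": 0}
    - {"hand": 85, "x": 0, "y": 0, "z": -0.08, "ax": 0, "ay": 0, "az": 0}
    - {"hand": 85, "x": -0.05, "y": 0.01, "z": -0.08, "ax": 0, "ay": 0, "az": -0.15}
    - {"hand": 85, "x": -0.11, "y": 0.01, "z": -0.08, "ax": 0, "ay": 0, "az": -0.3}

```text
t: 11.08
tool_pos: [0.5271, 0.3049, 0.2793]
orientation: [3.141, 0.054, 0.0]
force: [-0.2, 0.8, -0.1]
opening: 0.0779
gripper_force: 0.0
```

```bash
python3 go.py .4531,.3194,.25,20
```

```text
t 11.07 pos [0.5271 0.3049 0.2793] psi 1.95 F [-0.2  0.8 -0.1] open 0.0779 q6 1.98 dq 1.098
.4531,.3194,.25,20 [-7.35e-02 -1.70e-02  2.93e-02  1.00e-04 -3.00e-04 -3.15e-01]
```

Emit:
carry_out:
  targets:
    - {"hand": 85, "x": -0.0735, "y": -0.017, "z": 0.0293, "ax": 0, "ay": 0, "az": -0.315}
    - {"hand": 85, "x": -0.0735, "y": -0.017, "z": 0.0293, "ax": 0, "ay": 0, "az": -0.315}
    - {"hand": 85, "x": -0.0735, "y": -0.017, "z": 0.0293, "ax": 0, "ay": 0, "az": -0.315}
    - {"hand": 85, "x": -0.0735, "y": -0.017, "z": 0.0293, "ax": 0, "ay": 0, "az": -0.315}
    - {"hand": 85, "x": -0.0735, "y": -0.017, "z": 0.0293, "ax": 0, "ay": 0, "az": -0.315}
    - {"hand": 85, "x": -0.0735, "y": -0.017, "z": 0.0293, "ax": 0, "ay": 0, "az": -0.315}

```text
t: 11.82
tool_pos: [0.4542, 0.3198, 0.2494]
orientation: [3.095, 0.538, -0.002]
force: [0.5, -0.4, 0.7]
opening: 0.0793
gripper_force: 0.0
```

```bash
python3 go.py .4531,.3194,.193,20
python3 - <<'E'
from meas import *
c=camera_params('top');p,d=read_camera('top')
measure('large',p,c,(.4529,-.1555),.036)
measure('small',p,c,(.636,.287),.036)
c=camera_params('scene');p,d=read_camera('scene')
measure('small',p,c,(.636,.287),.036)
E
```

```text
t 11.82 pos [0.4542 0.3198 0.2494] psi 19.73 F [ 0.5 -0.4  0.7] open 0.0793 q6 1.75 dq 0.008
.4531,.3194,.193,20 [-0.0011 -0.      0.0564  0.0003  0.0015 -0.0046]
large rect [ 452.4 -154. ] [46.2 46.6] 1.1 -> fit [ 452.4 -153.8] 0.62 [45.4 45.9] 0.05
small rect [634.9 287.5] [28.8 28.6] -14.9 -> fit [635.  287.5] -15.26 [27.6 27.9] 0.059
small rect [634.4 286.1] [28.4 28.5] -15.9 -> fit [634.5 286.1] -15.37 [27.8 27.8] 0.03
```

Emit:
carry_out:
  targets:
    - {"hand": 85, "x": -0.0011, "y": 0, "z": 0.03, "ax": 0, "ay": 0.001, "az": -0.004}
    - {"hand": 85, "x": -0.0011, "y": 0, "z": 0.05, "ax": 0, "ay": 0.001, "az": -0.004}
    - {"hand": 85, "x": -0.0011, "y": 0, "z": 0.0564, "ax": 0, "ay": 0.001, "az": -0.004}
    - {"hand": 85, "x": -0.0011, "y": 0, "z": 0.0564, "ax": 0, "ay": 0.001, "az": -0.004}
    - {"hand": 15, "x": -0.0011, "y": 0, "z": 0.0564, "ax": 0, "ay": 0.001, "az": -0.004}
    - {"hand": 15, "x": -0.0011, "y": 0, "z": 0.0564, "ax": 0, "ay": 0.001, "az": -0.004}
    - {"hand": 15, "x": -0.0011, "y": 0, "z": 0.0564, "ax": 0, "ay": 0.001, "az": -0.004}
    - {"hand": 15, "x": -0.0011, "y": 0, "z": 0.0564, "ax": 0, "ay": 0.001, "az": -0.004}

```text
t: 12.92
tool_pos: [0.4524, 0.3197, 0.1933]
orientation: [3.093, 0.547, -0.0]
force: [0.1, -0.6, 3.0]
opening: 0.0535
gripper_force: 25.0
```

```bash
python3 go.py .4531,.3194,.193,20 .6117,-.0028,.34,5
```

```text
t 12.93 pos [0.4524 0.3197 0.1933] psi 20.07 F [ 0.1 -0.6  3. ] open 0.0535 q6 1.74 dq 0.001
.4531,.3194,.193,20 [0.0005 0.0005 0.0003 0.0002 0.0002 0.0011]
.6117,-.0028,.34,5 [ 3.890e-02  3.576e-01 -1.467e-01  2.000e-04  2.000e-04  2.629e-01]
```

Emit:
carry_out:
  targets:
    - {"hand": 15, "x": 0, "y": 0, "z": -0.05, "ax": 0, "ay": 0, "az": 0}
    - {"hand": 15, "x": 0, "y": 0, "z": -0.11, "ax": 0, "ay": 0, "az": 0}
    - {"hand": 15, "x": 0, "y": 0.015, "z": -0.1465, "ax": 0, "ay": 0, "az": 0.05}
    - {"hand": 15, "x": 0.005, "y": 0.075, "z": -0.1465, "ax": 0, "ay": 0, "az": 0.1}
    - {"hand": 15, "x": 0.015, "y": 0.135, "z": -0.1465, "ax": 0, "ay": 0, "az": 0.15}
    - {"hand": 15, "x": 0.02, "y": 0.195, "z": -0.1465, "ax": 0, "ay": 0, "az": 0.2}
    - {"hand": 15, "x": 0.03, "y": 0.255, "z": -0.1465, "ax": 0, "ay": 0, "az": 0.2629}
    - {"hand": 15, "x": 0.0389, "y": 0.315, "z": -0.1465, "ax": 0, "ay": 0, "az": 0.2629}

```text
t: 13.92
tool_pos: [0.5974, 0.0353, 0.3388]
orientation: [3.138, 0.136, -0.002]
force: [0.6, 0.1, -1.3]
opening: 0.0531
gripper_force: 25.0
```

```bash
python3 go.py .6110,-.0028,.225,5
```

```text
t 13.93 pos [0.5974 0.0353 0.3388] psi 4.95 F [ 0.6  0.1 -1.3] open 0.0531 q6 1.46 dq 0.756
.6110,-.0028,.225,5 [ 0.0105  0.0391  0.1138  0.0004  0.0016 -0.0008]
```

Emit:
carry_out:
  targets:
    - {"hand": 15, "x": 0.0105, "y": 0.036, "z": 0.01, "ax": 0, "ay": 0.001, "az": 0}
    - {"hand": 15, "x": 0.0105, "y": 0.036, "z": 0.055, "ax": 0, "ay": 0.001, "az": 0}
    - {"hand": 15, "x": 0.0105, "y": 0.036, "z": 0.095, "ax": 0, "ay": 0.001, "az": 0}
    - {"hand": 15, "x": 0.0105, "y": 0.036, "z": 0.114, "ax": 0, "ay": 0.001, "az": 0}
    - {"hand": 15, "x": 0.0105, "y": 0.036, "z": 0.114, "ax": 0, "ay": 0.001, "az": 0}
    - {"hand": 15, "x": 0.0105, "y": 0.036, "z": 0.114, "ax": 0, "ay": 0.001, "az": 0}
    - {"hand": 15, "x": 0.0105, "y": 0.036, "z": 0.114, "ax": 0, "ay": 0.001, "az": 0}

```text
t: 14.8
tool_pos: [0.6114, 0.0022, 0.2275]
orientation: [3.137, 0.137, 0.005]
force: [0.1, -0.0, -3.1]
opening: 0.054
gripper_force: 25.0
```

```bash
python3 go.py .6110,-.0028,.1993,5
```

```text
t 14.8 pos [0.6114 0.0022 0.2275] psi 5.02 F [ 0.1 -0.  -3.1] open 0.054 q6 1.4 dq 0.005
.6110,-.0028,.1993,5 [-0.0009  0.0049  0.0282  0.0012 -0.0034  0.0003]
```

Emit:
carry_out:
  targets:
    - {"hand": 15, "x": -0.0009, "y": 0.0049, "z": 0.012, "ax": 0.001, "ay": -0.0025, "az": 0}
    - {"hand": 15, "x": -0.0009, "y": 0.0049, "z": 0.021, "ax": 0.001, "ay": -0.0025, "az": 0}
    - {"hand": 15, "x": -0.0009, "y": 0.0049, "z": 0.025, "ax": 0.001, "ay": -0.0025, "az": 0}
    - {"hand": 15, "x": -0.0009, "y": 0.0049, "z": 0.0265, "ax": 0.001, "ay": -0.0025, "az": 0}
    - {"hand": 15, "x": -0.0009, "y": 0.0049, "z": 0.027, "ax": 0.001, "ay": -0.0025, "az": 0}
    - {"hand": 15, "x": -0.0009, "y": 0.0049, "z": 0.0275, "ax": 0.001, "ay": -0.0025, "az": 0}

```text
t: 15.55
tool_pos: [0.6102, -0.0029, 0.1991]
orientation: [-3.138, -0.137, 0.004]
force: [-6.9, -0.8, 14.3]
opening: 0.0534
gripper_force: 25.0
```

```bash
python3 go.py .6110,-.0028,.1993,5
```

```text
t 15.55 pos [ 0.6102 -0.0029  0.1991] psi 5.01 F [-6.9 -0.8 14.3] open 0.0534 q6 1.39 dq 0.003
.6110,-.0028,.1993,5 [ 0.0008 -0.     -0.0002 -0.0002  0.0023  0.0001]
```

Emit:
carry_out:
  targets:
    - {"hand": 15, "x": 0.0008, "y": 0, "z": -0.0006, "ax": 0, "ay": 0.0015, "az": 0}
    - {"hand": 15, "x": 0.0008, "y": 0, "z": -0.0006, "ax": 0, "ay": 0.0015, "az": 0}
    - {"hand": 78, "x": 0.0008, "y": 0, "z": -0.0006, "ax": 0, "ay": 0.0015, "az": 0}
    - {"hand": 78, "x": 0.0008, "y": 0, "z": -0.0006, "ax": 0, "ay": 0.0015, "az": 0}
    - {"hand": 78, "x": 0.0008, "y": 0, "z": -0.0006, "ax": 0, "ay": 0.0015, "az": 0}
    - {"hand": 78, "x": 0.0008, "y": 0, "z": -0.0006, "ax": 0, "ay": 0.0015, "az": 0}
    - {"hand": 78, "x": 0.0008, "y": 0, "z": -0.03, "ax": 0, "ay": 0.0015, "az": 0}
    - {"hand": 78, "x": 0.0008, "y": 0, "z": -0.075, "ax": 0, "ay": 0.0015, "az": 0}

```text
t: 16.55
tool_pos: [0.6099, -0.0027, 0.2714]
orientation: [-3.138, -0.137, 0.009]
force: [-0.0, -0.3, -0.7]
opening: 0.0723
gripper_force: 0.0
```

```bash
python3 go.py .634,-.2988,.26,16.8
```

```text
t 16.55 pos [ 0.6099 -0.0027  0.2714] psi 5.0 F [-0.  -0.3 -0.7] open 0.0723 q6 1.39 dq 0.638
.634,-.2988,.26,16.8 [-0.0018  0.297   0.011  -0.0017  0.0052 -0.206 ]
```

Emit:
carry_out:
  targets:
    - {"hand": 75, "x": 0, "y": 0.06, "z": 0.006, "ax": 0, "ay": 0.003, "az": -0.1}
    - {"hand": 75, "x": 0, "y": 0.12, "z": 0.006, "ax": 0, "ay": 0.003, "az": -0.206}
    - {"hand": 75, "x": 0, "y": 0.18, "z": 0.006, "ax": 0, "ay": 0.003, "az": -0.206}
    - {"hand": 75, "x": 0, "y": 0.24, "z": 0.006, "ax": 0, "ay": 0.003, "az": -0.206}
    - {"hand": 75, "x": -0.0018, "y": 0.297, "z": 0.006, "ax": 0, "ay": 0.003, "az": -0.206}
    - {"hand": 75, "x": -0.0018, "y": 0.297, "z": 0.006, "ax": 0, "ay": 0.003, "az": -0.206}
    - {"hand": 75, "x": -0.0018, "y": 0.297, "z": 0.006, "ax": 0, "ay": 0.003, "az": -0.206}
    - {"hand": 75, "x": -0.0018, "y": 0.297, "z": 0.006, "ax": 0, "ay": 0.003, "az": -0.206}

```text
t: 17.55
tool_pos: [0.6352, -0.2974, 0.2664]
orientation: [-3.106, -0.461, -0.003]
force: [0.3, -0.3, 0.4]
opening: 0.0695
gripper_force: 0.0
```

```bash
python3 go.py .634,-.2988,.193,16.8
python3 - <<'E'
from meas import *
c=camera_params('top');p,d=read_camera('top')
measure('round',p,c,(.611,-.002),.036)
measure('small',p,c,(.636,.287),.036)
E
```

```text
t 17.55 pos [ 0.6352 -0.2974  0.2664] psi 16.89 F [ 0.3 -0.3  0.4] open 0.0695 q6 0.76 dq 0.008
.634,-.2988,.193,16.8 [-0.0017  0.001   0.0734 -0.0009 -0.0018  0.0016]
round rect [611.2  -1.8] [41.5 40.5] 0.0 -> fit [611.5  -1.7] 703.59 [41.2 41. ] 0.049
small rect [634.9 287.5] [28.8 28.6] -14.9 -> fit [635.  287.5] -15.28 [27.6 27.9] 0.059
```

Round is on the pad to within 0.3 mm. Next is the bar.

Emit:
carry_out:
  targets:
    - {"hand": 75, "x": -0.0017, "y": 0.001, "z": 0.035, "ax": 0, "ay": -0.0015, "az": 0.0016}
    - {"hand": 75, "x": -0.0017, "y": 0.001, "z": 0.062, "ax": 0, "ay": -0.0015, "az": 0.0016}
    - {"hand": 75, "x": -0.0017, "y": 0.001, "z": 0.073, "ax": 0, "ay": -0.0015, "az": 0.0016}
    - {"hand": 75, "x": -0.0017, "y": 0.001, "z": 0.073, "ax": 0, "ay": -0.0015, "az": 0.0016}
    - {"hand": 10, "x": -0.0017, "y": 0.001, "z": 0.073, "ax": 0, "ay": -0.0015, "az": 0.0016}
    - {"hand": 10, "x": -0.0017, "y": 0.001, "z": 0.073, "ax": 0, "ay": -0.0015, "az": 0.0016}
    - {"hand": 10, "x": -0.0017, "y": 0.001, "z": 0.073, "ax": 0, "ay": -0.0015, "az": 0.0016}
    - {"hand": 10, "x": -0.0017, "y": 0.001, "z": 0.073, "ax": 0, "ay": -0.0015, "az": 0.0016}

```text
t: 18.6
tool_pos: [0.6339, -0.3003, 0.1941]
orientation: [-3.108, -0.456, -0.001]
force: [0.6, 1.1, 0.6]
opening: 0.0356
gripper_force: 25.0
```

```bash
python3 go.py .634,-.2988,.193,16.8 .4498,.1519,.30,-21.3
```

```text
t 18.6 pos [ 0.6339 -0.3003  0.1941] psi 16.71 F [0.6 1.1 0.6] open 0.0356 q6 0.76 dq 0.003
.634,-.2988,.193,16.8 [ 0.0005 -0.0014  0.0011 -0.     -0.001  -0.0016]
.4498,.1519,.30,-21.3 [-4.630e-02 -4.860e-01 -1.059e-01 -4.000e-04 -9.000e-04  6.634e-01]
```

Emit:
carry_out:
  targets:
    - {"hand": 10, "x": 0, "y": 0, "z": -0.05, "ax": 0, "ay": 0, "az": 0}
    - {"hand": 10, "x": 0, "y": 0, "z": -0.1, "ax": 0, "ay": 0, "az": 0}
    - {"hand": 10, "x": -0.004, "y": -0.05, "z": -0.106, "ax": 0, "ay": 0, "az": 0.1}
    - {"hand": 10, "x": -0.01, "y": -0.11, "z": -0.106, "ax": 0, "ay": 0, "az": 0.2}
    - {"hand": 10, "x": -0.016, "y": -0.17, "z": -0.106, "ax": 0, "ay": 0, "az": 0.3}
    - {"hand": 10, "x": -0.022, "y": -0.23, "z": -0.106, "ax": 0, "ay": 0, "az": 0.4}
    - {"hand": 10, "x": -0.028, "y": -0.29, "z": -0.106, "ax": 0, "ay": 0, "az": 0.5}
    - {"hand": 10, "x": -0.034, "y": -0.35, "z": -0.106, "ax": 0, "ay": 0, "az": 0.6}

```text
t: 19.6
tool_pos: [0.4993, 0.0267, 0.2995]
orientation: [-3.103, 0.488, -0.0]
force: [0.5, 1.0, -2.6]
opening: 0.0358
gripper_force: 25.0
```

```bash
python3 go.py .4493,.1521,.25,-21.3
```

```text
t 19.6 pos [0.4993 0.0267 0.2995] psi -17.87 F [ 0.5  1.  -2.6] open 0.0358 q6 1.83 dq 1.625
.4493,.1521,.25,-21.3 [-8.61e-02 -1.04e-01  4.95e-02 -6.00e-04 -1.00e-04  5.98e-02]
```

Emit:
carry_out:
  targets:
    - {"hand": 10, "x": -0.04, "y": -0.05, "z": 0, "ax": 0, "ay": 0, "az": 0.05}
    - {"hand": 10, "x": -0.08, "y": -0.1, "z": 0.02, "ax": 0, "ay": 0, "az": 0.055}
    - {"hand": 10, "x": -0.084, "y": -0.1, "z": 0.05, "ax": 0, "ay": 0, "az": 0.055}
    - {"hand": 10, "x": -0.084, "y": -0.1, "z": 0.07, "ax": 0, "ay": 0, "az": 0.055}
    - {"hand": 10, "x": -0.084, "y": -0.1, "z": 0.075, "ax": 0, "ay": 0, "az": 0.055}
    - {"hand": 10, "x": -0.084, "y": -0.1, "z": 0.075, "ax": 0, "ay": 0, "az": 0.055}
    - {"hand": 10, "x": -0.084, "y": -0.1, "z": 0.075, "ax": 0, "ay": 0, "az": 0.055}

```text
t: 20.48
tool_pos: [0.4516, 0.1458, 0.2258]
orientation: [-3.089, 0.568, -0.003]
force: [-0.6, 0.3, -2.4]
opening: 0.036
gripper_force: 25.0
```

```bash
python3 go.py .4493,.1521,.2,-21.3
```

```text
t 20.48 pos [0.4516 0.1458 0.2258] psi -20.85 F [-0.6  0.3 -2.4] open 0.036 q6 2.14 dq 0.004
.4493,.1521,.2,-21.3 [-0.0044 -0.005   0.0258 -0.0015 -0.0017  0.0078]
```

Emit:
carry_out:
  targets:
    - {"hand": 10, "x": -0.0044, "y": -0.005, "z": 0.012, "ax": -0.001, "ay": -0.0015, "az": 0.0078}
    - {"hand": 10, "x": -0.0044, "y": -0.005, "z": 0.02, "ax": -0.001, "ay": -0.0015, "az": 0.0078}
    - {"hand": 10, "x": -0.0044, "y": -0.005, "z": 0.0235, "ax": -0.001, "ay": -0.0015, "az": 0.0078}
    - {"hand": 10, "x": -0.0044, "y": -0.005, "z": 0.0245, "ax": -0.001, "ay": -0.0015, "az": 0.0078}
    - {"hand": 10, "x": -0.0044, "y": -0.005, "z": 0.025, "ax": -0.001, "ay": -0.0015, "az": 0.0078}
    - {"hand": 10, "x": -0.0044, "y": -0.005, "z": 0.0253, "ax": -0.001, "ay": -0.0015, "az": 0.0078}

```text
t: 21.22
tool_pos: [0.4487, 0.1522, 0.2]
orientation: [3.088, -0.58, -0.002]
force: [-4.9, -0.8, 8.8]
opening: 0.036
gripper_force: 25.0
```

```bash
python3 go.py .4493,.1521,.2,-21.3
```

```text
t 21.23 pos [0.4487 0.1522 0.2   ] psi -21.26 F [-4.9 -0.8  8.8] open 0.036 q6 2.16 dq 0.002
.4493,.1521,.2,-21.3 [ 0.0006 -0.0001 -0.      0.0003  0.0011  0.0006]
```

Emit:
carry_out:
  targets:
    - {"hand": 10, "x": 0.0006, "y": 0, "z": -0.0004, "ax": 0, "ay": 0.001, "az": 0}
    - {"hand": 10, "x": 0.0006, "y": 0, "z": -0.0004, "ax": 0, "ay": 0.001, "az": 0}
    - {"hand": 60, "x": 0.0006, "y": 0, "z": -0.0004, "ax": 0, "ay": 0.001, "az": 0}
    - {"hand": 60, "x": 0.0006, "y": 0, "z": -0.0004, "ax": 0, "ay": 0.001, "az": 0}
    - {"hand": 60, "x": 0.0006, "y": 0, "z": -0.0004, "ax": 0, "ay": 0.001, "az": 0}
    - {"hand": 60, "x": 0.0006, "y": 0, "z": -0.0004, "ax": 0, "ay": 0.001, "az": 0}
    - {"hand": 60, "x": 0.0006, "y": 0, "z": -0.04, "ax": 0, "ay": 0.001, "az": 0}
    - {"hand": 60, "x": 0.0006, "y": 0, "z": -0.09, "ax": 0, "ay": 0.001, "az": 0}

```text
t: 22.22
tool_pos: [0.4484, 0.1518, 0.2891]
orientation: [3.086, -0.579, -0.006]
force: [0.9, -0.9, -0.2]
opening: 0.0554
gripper_force: 0.0
```

```bash
python3 go.py .635,.286,.3,-15.4
```

```text
t 22.23 pos [0.4484 0.1518 0.2891] psi -21.26 F [ 0.9 -0.9 -0.2] open 0.0554 q6 2.16 dq 0.83
.635,.286,.3,-15.4 [ 0.1252 -0.1927 -0.0118  0.0022  0.0033 -0.1023]
```

Emit:
carry_out:
  targets:
    - {"hand": 62, "x": 0.03, "y": -0.048, "z": -0.03, "ax": 0, "ay": 0, "az": -0.05}
    - {"hand": 62, "x": 0.06, "y": -0.096, "z": -0.03, "ax": 0, "ay": 0, "az": -0.1}
    - {"hand": 62, "x": 0.09, "y": -0.144, "z": -0.03, "ax": 0, "ay": 0.002, "az": -0.1023}
    - {"hand": 62, "x": 0.1252, "y": -0.1927, "z": -0.0118, "ax": 0, "ay": 0.002, "az": -0.1023}
    - {"hand": 62, "x": 0.1252, "y": -0.1927, "z": 0.03, "ax": 0, "ay": 0.002, "az": -0.1023}
    - {"hand": 62, "x": 0.1252, "y": -0.1927, "z": 0.05, "ax": 0, "ay": 0.002, "az": -0.1023}
    - {"hand": 62, "x": 0.1252, "y": -0.1927, "z": 0.05, "ax": 0, "ay": 0.002, "az": -0.1023}
    - {"hand": 62, "x": 0.1252, "y": -0.1927, "z": 0.05, "ax": 0, "ay": 0.002, "az": -0.1023}

```text
t: 23.22
tool_pos: [0.6361, 0.286, 0.2417]
orientation: [-3.113, 0.421, -0.006]
force: [0.6, 0.2, 1.3]
opening: 0.0578
gripper_force: 0.0
```

```bash
python3 go.py .635,.286,.1996,-15.4
python3 - <<'E'
from meas import *
c=camera_params('top');p,d=read_camera('top')
measure('bar',p,c,(.449,.153),.036)
cv2.imwrite('pics/top3.png',p)
E
```

```text
t 23.23 pos [0.6361 0.286  0.2417] psi -15.42 F [0.6 0.2 1.3] open 0.0578 q6 2.19 dq 0.015
.635,.286,.1996,-15.4 [-0.0012  0.0004  0.0421 -0.001  -0.0039 -0.0003]
bar rect [450.1 153.4] [24.8 88.2] -21.7 -> fit [450.  153.4] -21.28 [87.6 23.5] 0.046
```

View pics/top3.png

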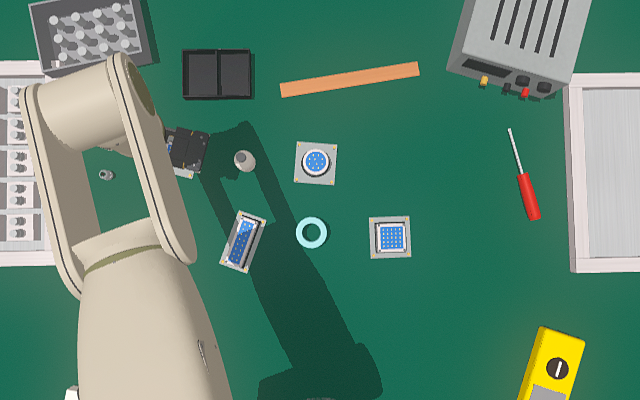

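The bar (243,241), round (315,162) and large square (391,237) all sit on their pads, and the bottle (245,160) is standing. I'll now regrip the small square, which is 1.3 mm off.

Emit:
carry_out:
  targets:
    - {"hand": 62, "x": -0.0012, "y": 0.0004, "z": 0.025, "ax": -0.001, "ay": -0.0035, "az": 0}
    - {"hand": 62, "x": -0.0012, "y": 0.0004, "z": 0.038, "ax": -0.001, "ay": -0.0035, "az": 0}
    - {"hand": 62, "x": -0.0012, "y": 0.0004, "z": 0.0415, "ax": -0.001, "ay": -0.0035, "az": 0}
    - {"hand": 62, "x": -0.0012, "y": 0.0004, "z": 0.0415, "ax": -0.001, "ay": -0.0035, "az": 0}
    - {"hand": 10, "x": -0.0012, "y": 0.0004, "z": 0.0415, "ax": -0.001, "ay": -0.0035, "az": 0}
    - {"hand": 10, "x": -0.0012, "y": 0.0004, "z": 0.0415, "ax": -0.001, "ay": -0.0035, "az": 0}
    - {"hand": 10, "x": -0.0012, "y": 0.0004, "z": 0.0415, "ax": -0.001, "ay": -0.0035, "az": 0}
    - {"hand": 10, "x": -0.0012, "y": 0.0004, "z": 0.0415, "ax": -0.001, "ay": -0.0035, "az": 0}

```text
t: 24.28
tool_pos: [0.6349, 0.2862, 0.1985]
orientation: [3.112, -0.421, -0.002]
force: [0.8, 0.2, 2.7]
opening: 0.0401
gripper_force: 25.0
```

```bash
python3 go.py .635,.286,.1996,-15.4
```

```text
t 24.27 pos [0.6349 0.2862 0.1985] psi -15.4 F [0.8 0.2 2.7] open 0.0401 q6 2.19 dq 0.002
.635,.286,.1996,-15.4 [ 0.0002  0.0001 -0.0011  0.0009  0.0009 -0.    ]
```

Emit:
carry_out:
  targets:
    - {"hand": 10, "x": 0, "y": 0, "z": -0.003, "ax": 0, "ay": 0, "az": 0}
    - {"hand": 10, "x": 0.0014, "y": 0, "z": -0.003, "ax": 0, "ay": 0.0005, "az": 0}
    - {"hand": 10, "x": 0.0014, "y": 0, "z": -0.003, "ax": 0, "ay": 0.0005, "az": 0}
    - {"hand": 10, "x": 0.0014, "y": 0, "z": -0.002, "ax": 0, "ay": 0.0005, "az": 0}
    - {"hand": 10, "x": 0.0014, "y": 0, "z": -0.001, "ax": 0, "ay": 0.0005, "az": 0}
    - {"hand": 10, "x": 0.0014, "y": 0, "z": -0.0004, "ax": 0, "ay": 0.0005, "az": 0}
    - {"hand": 10, "x": 0.0014, "y": 0, "z": 0, "ax": 0, "ay": 0.0005, "az": 0}
    - {"hand": 10, "x": 0.0014, "y": 0, "z": 0, "ax": 0, "ay": 0.0005, "az": 0}

```text
t: 25.28
tool_pos: [0.6361, 0.2857, 0.1985]
orientation: [3.112, -0.421, -0.002]
force: [-2.4, -2.4, 5.2]
opening: 0.0396
gripper_force: 25.0
```

```bash
python3 go.py .6363,.2860,.1985,-15.4
```

```text
t 25.27 pos [0.6361 0.2857 0.1985] psi -15.4 F [-2.4 -2.4  5.2] open 0.0396 q6 2.19 dq 0.002
.6363,.2860,.1985,-15.4 [ 0.0002 -0.0003 -0.      0.0013  0.0009 -0.    ]
```

Now release, lift and go to the large square, staying high.

Emit:
carry_out:
  targets:
    - {"hand": 62, "x": 0, "y": 0, "z": -0.0003, "ax": 0, "ay": 0, "az": 0}
    - {"hand": 62, "x": 0, "y": 0, "z": -0.0003, "ax": 0, "ay": 0, "az": 0}
    - {"hand": 62, "x": 0, "y": 0, "z": -0.0003, "ax": 0, "ay": 0, "az": 0}
    - {"hand": 62, "x": 0, "y": 0, "z": -0.0003, "ax": 0, "ay": 0, "az": 0}
    - {"hand": 62, "x": 0, "y": 0, "z": -0.04, "ax": 0, "ay": 0, "az": 0}
    - {"hand": 85, "x": 0, "y": 0, "z": -0.1, "ax": 0, "ay": 0, "az": 0}
    - {"hand": 85, "x": 0, "y": 0, "z": -0.15, "ax": 0, "ay": 0, "az": 0}
    - {"hand": 85, "x": 0, "y": 0, "z": -0.15, "ax": 0, "ay": 0, "az": 0}

```text
t: 26.28
tool_pos: [0.6377, 0.2864, 0.3551]
orientation: [-3.109, 0.42, -0.013]
force: [1.1, -0.6, 0.8]
opening: 0.078
gripper_force: 0.0
```

```bash
python3 go.py .4527,-.1551,.34,.7
```

```text
t 26.27 pos [0.6377 0.2864 0.3551] psi -15.4 F [ 1.1 -0.6  0.8] open 0.078 q6 2.19 dq 0.078
.4527,-.1551,.34,.7 [-0.0612  0.4749  0.0123 -0.0038 -0.0084 -0.281 ]
```

Emit:
carry_out:
  targets:
    - {"hand": 85, "x": -0.008, "y": 0.06, "z": 0, "ax": 0, "ay": 0, "az": -0.05}
    - {"hand": 85, "x": -0.016, "y": 0.12, "z": 0, "ax": 0, "ay": 0, "az": -0.1}
    - {"hand": 85, "x": -0.024, "y": 0.18, "z": 0, "ax": 0, "ay": 0, "az": -0.15}
    - {"hand": 85, "x": -0.032, "y": 0.24, "z": 0, "ax": 0, "ay": 0, "az": -0.2}
    - {"hand": 85, "x": -0.04, "y": 0.3, "z": 0, "ax": 0, "ay": 0, "az": -0.25}
    - {"hand": 85, "x": -0.048, "y": 0.36, "z": 0.01, "ax": 0, "ay": 0, "az": -0.281}
    - {"hand": 85, "x": -0.056, "y": 0.42, "z": 0.04, "ax": 0, "ay": 0, "az": -0.281}
    - {"hand": 85, "x": -0.0612, "y": 0.4749, "z": 0.07, "ax": 0, "ay": 0, "az": -0.281}

```text
t: 27.28
tool_pos: [0.4514, -0.1529, 0.2801]
orientation: [3.14, 0.019, -0.002]
force: [1.3, -1.0, -0.6]
opening: 0.0788
gripper_force: 0.0
```

Emit:
carry_out:
  targets:
    - {"hand": 85, "x": 0, "y": 0, "z": 0.02, "ax": 0, "ay": 0, "az": 0}
    - {"hand": 85, "x": 0, "y": 0, "z": 0.02, "ax": 0, "ay": 0, "az": 0}
    - {"hand": 85, "x": 0, "y": 0, "z": 0.02, "ax": 0, "ay": 0, "az": 0}
    - {"hand": 85, "x": 0, "y": 0, "z": 0.02, "ax": 0, "ay": 0, "az": 0}

```text
t: 27.78
tool_pos: [0.4533, -0.151, 0.2622]
orientation: [3.14, 0.021, -0.0]
force: [0.2, 0.0, -0.0]
opening: 0.0793
gripper_force: 0.0
```

```bash
python3 go.py .4527,-.1551,.2,.7
python3 - <<'E'
from meas import *
c=camera_params('top');p,d=read_camera('top')
measure('small',p,c,(.636,.287),.036)
E
```

```text
t 27.77 pos [ 0.4533 -0.151   0.2622] psi 0.78 F [ 0.2  0.  -0. ] open 0.0793 q6 1.13 dq 0.003
.4527,-.1551,.2,.7 [-0.0007  0.004   0.0622  0.0018  0.0001  0.0014]
small rect [636.3 287. ] [28.8 28.5] -16.2 -> fit [636.2 287. ] -15.6 [27.6 27.9] 0.059
```

Emit:
carry_out:
  targets:
    - {"hand": 85, "x": -0.0007, "y": 0.004, "z": 0.035, "ax": 0.0015, "ay": 0, "az": 0}
    - {"hand": 85, "x": -0.0007, "y": 0.004, "z": 0.055, "ax": 0.0015, "ay": 0, "az": 0}
    - {"hand": 85, "x": -0.0007, "y": 0.004, "z": 0.0622, "ax": 0.0015, "ay": 0, "az": 0}
    - {"hand": 85, "x": -0.0007, "y": 0.004, "z": 0.0622, "ax": 0.0015, "ay": 0, "az": 0}
    - {"hand": 20, "x": -0.0007, "y": 0.004, "z": 0.0622, "ax": 0.0015, "ay": 0, "az": 0}
    - {"hand": 20, "x": -0.0007, "y": 0.004, "z": 0.0622, "ax": 0.0015, "ay": 0, "az": 0}
    - {"hand": 20, "x": -0.0007, "y": 0.004, "z": 0.0622, "ax": 0.0015, "ay": 0, "az": 0}
    - {"hand": 20, "x": -0.0007, "y": 0.004, "z": 0.0622, "ax": 0.0015, "ay": 0, "az": 0}

```text
t: 28.82
tool_pos: [0.4522, -0.1557, 0.1997]
orientation: [3.141, 0.019, -0.001]
force: [-0.8, 1.4, 6.5]
opening: 0.0581
gripper_force: 25.0
```

```bash
python3 go.py .4532,-.1568,.2,.8
```

```text
t 28.82 pos [ 0.4522 -0.1557  0.1997] psi 0.7 F [-0.8  1.4  6.5] open 0.0581 q6 1.12 dq 0.002
.4532,-.1568,.2,.8 [ 0.001   0.0011 -0.0003  0.0001  0.0006 -0.0018]
```

Emit:
carry_out:
  targets:
    - {"hand": 20, "x": 0, "y": 0, "z": -0.003, "ax": 0, "ay": 0, "az": 0}
    - {"hand": 20, "x": 0.0006, "y": 0.0013, "z": -0.003, "ax": 0, "ay": 0, "az": -0.001}
    - {"hand": 20, "x": 0.0006, "y": 0.0013, "z": -0.003, "ax": 0, "ay": 0, "az": -0.001}
    - {"hand": 20, "x": 0.0006, "y": 0.0013, "z": -0.002, "ax": 0, "ay": 0, "az": -0.001}
    - {"hand": 20, "x": 0.0006, "y": 0.0013, "z": -0.001, "ax": 0, "ay": 0, "az": -0.001}
    - {"hand": 20, "x": 0.0006, "y": 0.0013, "z": -0.0004, "ax": 0, "ay": 0, "az": -0.001}
    - {"hand": 20, "x": 0.0006, "y": 0.0013, "z": 0, "ax": 0, "ay": 0, "az": -0.001}
    - {"hand": 20, "x": 0.0006, "y": 0.0013, "z": 0, "ax": 0, "ay": 0, "az": -0.001}

```text
t: 29.82
tool_pos: [0.4526, -0.1569, 0.1997]
orientation: [-3.141, -0.021, 0.003]
force: [-4.1, 1.5, 8.1]
opening: 0.0578
gripper_force: 25.0
```

```bash
python3 go.py .4532,-.1568,.2,.8
```

```text
t 29.82 pos [ 0.4526 -0.1569  0.1997] psi 0.76 F [-4.1  1.5  8.1] open 0.0578 q6 1.12 dq 0.002
.4532,-.1568,.2,.8 [ 0.0006 -0.0001 -0.0003 -0.0003  0.0017 -0.0006]
```

Release, lift clear, and move aside to the right so the top camera can see everything.

Emit:
carry_out:
  targets:
    - {"hand": 82, "x": 0, "y": 0, "z": -0.0003, "ax": 0, "ay": 0, "az": 0}
    - {"hand": 82, "x": 0, "y": 0, "z": -0.0003, "ax": 0, "ay": 0, "az": 0}
    - {"hand": 82, "x": 0, "y": 0, "z": -0.0003, "ax": 0, "ay": 0, "az": 0}
    - {"hand": 82, "x": 0, "y": 0, "z": -0.0003, "ax": 0, "ay": 0, "az": 0}
    - {"hand": 82, "x": 0, "y": 0, "z": -0.04, "ax": 0, "ay": 0, "az": 0}
    - {"hand": 82, "x": 0, "y": 0, "z": -0.1, "ax": 0, "ay": 0, "az": 0}
    - {"hand": 82, "x": 0, "y": 0.03, "z": -0.15, "ax": 0, "ay": 0, "az": 0}
    - {"hand": 82, "x": -0.02, "y": 0.08, "z": -0.17, "ax": 0, "ay": 0, "az": 0}

```text
t: 30.82
tool_pos: [0.435, -0.2375, 0.3732]
orientation: [3.139, 0.026, 0.006]
force: [1.2, -0.7, -0.8]
opening: 0.076
gripper_force: 0.0
```

Emit:
carry_out:
  targets:
    - {"hand": 82, "x": -0.03, "y": 0.05, "z": 0, "ax": 0, "ay": 0, "az": 0}
    - {"hand": 82, "x": -0.06, "y": 0.1, "z": 0, "ax": 0, "ay": 0, "az": 0}
    - {"hand": 82, "x": -0.09, "y": 0.15, "z": 0, "ax": 0, "ay": 0, "az": 0}
    - {"hand": 82, "x": -0.12, "y": 0.2, "z": 0, "ax": 0, "ay": 0, "az": 0}
    - {"hand": 82, "x": -0.12, "y": 0.25, "z": 0, "ax": 0, "ay": 0, "az": 0}
    - {"hand": 82, "x": -0.12, "y": 0.25, "z": 0, "ax": 0, "ay": 0, "az": 0}
    - {"hand": 82, "x": -0.12, "y": 0.25, "z": 0, "ax": 0, "ay": 0, "az": 0}

```text
t: 31.7
tool_pos: [0.317, -0.4885, 0.3685]
orientation: [-3.14, -0.02, 0.003]
force: [-0.5, 0.6, -0.1]
opening: 0.0761
gripper_force: 0.0
```

```bash
python3 go.py
python3 - <<'E'
from meas import *
c=camera_params('top');p,d=read_camera('top')
for n,xy in dict(large=(.4529,-.1555),small=(.636,.287),bar=(.449,.153),round=(.611,-.002)).items(): measure(n,p,c,xy,.036)
cv2.imwrite('pics/top4.png',p)
p,d=read_camera('scene');cv2.imwrite('pics/scene4.png',p)
E
```

```text
t 31.7 pos [ 0.317  -0.4885  0.3685] psi 0.73 F [-0.5  0.6 -0.1] open 0.0761 q6 0.48 dq 0.029
large rect [ 452.6 -155.6] [45.7 46.6] 0.9 -> fit [ 452.6 -155.6] 0.79 [45.4 46. ] 0.05
small rect [636.3 287. ] [28.8 28.4] -15.6 -> fit [636.2 287. ] -15.62 [27.6 27.9] 0.059
bar rect [449.9 153.3] [24.7 88.6] -21.3 -> fit [449.9 153.3] -21.27 [87.4 23.6] 0.041
round rect [611.2  -1.8] [41.5 40.5] 0.0 -> fit [611.5  -1.7] 703.59 [41.2 41. ] 0.051
```

View pics/scene4.png

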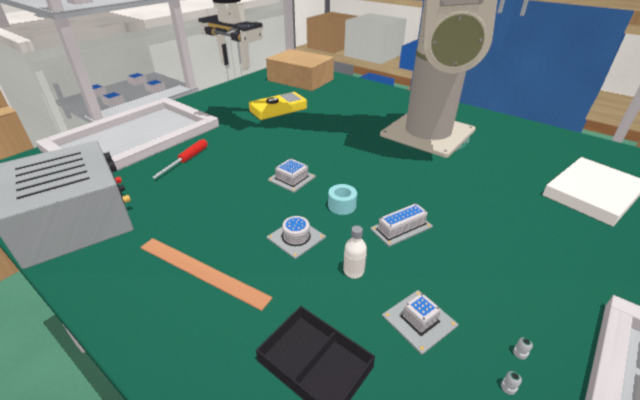

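All four modules are on their pads: large (292,172), round (296,230), bar (403,219) and small (421,310). Each is within 0.4 mm of centre, the bottle (355,255) is upright, and the arm is clear.

```bash
python3 -c "
from plant import robot;print(robot.close_job())"
```

```text
the job is handed in; nothing more can be done
None
```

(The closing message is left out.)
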